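Clip down the lid of the food tub

TASK

Snap fully down all four raised clips on the lid of the big food tub, working crosswise: after the first clip do the one at the diagonally opposite corner, and only then the other two. Leave the small tub and the syrup bottle standing where they are.

Things in the scene. Friction and masses are not known exactly. Their poses are not given: they have to be found in the camera images.
- tub: Big grey food tub with a white lid, fixed to the counter; 168 mm (x) by 228 mm (y), lid top 112 mm up. Origin: centre of its underside; z up, x away from the robot, y to its left, each within 0.5 rad. Four grey clips, all alike, on the lid near its corners reach over the long edges (x = -84 and +84 mm); raised they stand up to about 141 mm above the counter. Down, a clip's top is 117.5 mm up.
- clip_near_left (a joint): Angle of the near left clip, rad: 0 = fully down over the rim, 0.6 = fully raised; starts at 0.42 to 0.6. Hinge along the tub's y, its middle at (-50, +75, 115) mm in the tub's frame; a plate 40 mm wide, 5 thick, reaches 42 mm to the tub's -x when down. Stiff hinge: it stays wherever it is left; pushing it down 25 to 35 mm out from the hinge takes a few newtons (under 8), until it meets its firm stop at 0.
- clip_near_right (a joint): Angle of the near right clip, rad: 0 = fully down over the rim, 0.6 = fully raised; starts at 0.42 to 0.6. Hinge along the tub's y, its middle at (-50, -75, 115) mm in the tub's frame; a plate 40 mm wide, 5 thick, reaches 42 mm to the tub's -x when down. Stiff hinge: it stays wherever it is left; pushing it down 25 to 35 mm out from the hinge takes a few newtons (under 8), until it meets its firm stop at 0.
- clip_far_left (a joint): Angle of the far left clip, rad: 0 = fully down over the rim, 0.6 = fully raised; starts at 0.42 to 0.6. Hinge along the tub's y, its middle at (+50, +75, 115) mm in the tub's frame; a plate 40 mm wide, 5 thick, reaches 42 mm to the tub's +x when down. Stiff hinge: it stays wherever it is left; pushing it down 25 to 35 mm out from the hinge takes a few newtons (under 8), until it meets its firm stop at 0.
- clip_far_right (a joint): Angle of the far right clip, rad: 0 = fully down over the rim, 0.6 = fully raised; starts at 0.42 to 0.6. Hinge along the tub's y, its middle at (+50, -75, 115) mm in the tub's frame; a plate 40 mm wide, 5 thick, reaches 42 mm to the tub's +x when down. Stiff hinge: it stays wherever it is left; pushing it down 25 to 35 mm out from the hinge takes a few newtons (under 8), until it meets its firm stop at 0.
- small_tub: Bystander: a small loose tub of the same make, 108 x 128 mm, 76 mm high, with two clips already down. Origin: centre of its underside.
- bottle: Bystander: a loose amber syrup bottle with a black cap, 56 mm in diameter, 130 mm high. Origin: centre of its underside.

How it is judged:
On the way:
1. two clips at diagonally opposite corners are down (below 0.17 rad) while the other two are still up (above 0.3 rad) (((value of joint each of clip_near_left, clip_far_right below 0.17 rad and value of joint each of clip_near_right, clip_far_left above 0.3 rad) or (value of joint each of clip_near_right, clip_far_left below 0.17 rad and value of joint each of clip_near_left, clip_far_right above 0.3 rad))), for 0.2 s.
At the end, for the whole second after the job is handed in: All four clips of the big tub are snapped down, each hinge below 0.17 rad (value of joint each of clip_near_left, clip_near_right, clip_far_left, clip_far_right below 0.17 rad); the robot touches nothing.
It fails at once if the small tub was moved more than 30 mm (distance of small_tub from where it was at the start of the episode above 0.03 m).
It fails at once if the bottle was moved more than 30 mm or tipped more than 0.4 rad (distance of bottle from where it was at the start of the episode above 0.03 m or angle between bottle's own z axis and vertical above 0.4 rad).
It also fails if it takes over 43 s, if anything falls off the work surface, if the arm or the gripper's body presses on something with over 40 N, if the wrist force passes 120 N, or if a joint passes its speed limit or range.

ROBOT

A 6-joint arm with a two-finger parallel gripper is mounted at the origin on the work surface. World frame = base frame: x ahead of the robot, y to its left, z up, the work surface at z = 0. Lengths are in m, angles in rad, forces in N, time in s.
With the tool pointing down it reaches from about 0.375 to 0.925 m from the base axis. Payload 5.7 kg.
Tool frame: the origin (TCP) lies at the very end of the fingers, on their centre line; the grasp point (between the pads) lies 19 mm behind it; z points along the fingers, y is the direction in which the jaws open and shut (so a half turn about z gives the same grasp; the last joint's range is limited). The gripper opens to 88 mm and grips with 3 to 60 N. Pads are 20 mm wide; open, the fingers measure 115 mm over their backs; the gripper's body (75 mm by 178 mm) begins 61 mm behind the grasp point.
Start: joints at [-1.321, 0.359, 1.51, -0, 1.272, -0.115], TCP at [0.214, -0.56, 0.184] pointing down, gripper open.
Joint ranges: [-2.97, 2.97], [-1.01, 2.36], [0.21, 2.38], [-0.96, 4.11], [0.2, 2.71], [-2.98, 2.98]. Speed limits (rad/s): [2.39, 2.39, 3.14, 3.14, 3.14, 3.14].

INTERFACE

Orientations are given as a unit quaternion [x, y, z, w].
In Python, from cell import env, vision gives the robot as it stands.
- The arm moves only by the shell command python3 -m crank 'ROWS'. ROWS is JSON, a list of rows, each a list of 7 numbers: the opening, from -1 (shut) to 1 (fully open), then the shift along the world's x, y, z in m, then the turn, a rotation vector about the world's x, y, z in degrees. In form: [[grip, x, y, z, wx, wy, wz], ...]. A call has 1 to 20 rows; each row is the pose to reach, as a shift and turn from the pose commanded when the call began; what a row does not reach only later rows make up. A row lasts 1/8 s, in which the tool goes at most 62.5 mm and 10.7 degrees, less where a joint would pass 70% of its speed; a pose out of reach is approached as far as the arm can. A call with a gripper value outside its range is refused whole. The fingers move at their own pace and stop on an object; the grip force is fixed at half the most. Time passes only in rows, so rows that repeat a pose let the fingers close. It gives the time, the measured TCP pose, the force and the opening at its end, in the units of the state.
- env.sense(): the state, without advancing time (a new reading comes with each control period).
- vision.grab_frame(name): name is "scene" or "top" or "wrist"; returns the picture (480x640x3 uint8, red, green, blue); there is no depth.
- vision.calibration(name): a dict with "K" (3x3 intrinsics, pixels), "pose" (4x4, takes a point from camera to world coordinates). Camera axes: x right, y down, z forward; pixel columns grow to the right and rows downward; lengths in m; the calibration is good to about 2 mm. A picture is of the moment at which its call begins: read the wrist's pose just before it. calibration takes no time and is no camera call; for the wrist camera it gives the pose at the moment of the call.
- env.sign_off(): hands the job in, once; it reports no verdict.
The state is a dict: "clock": time; "qpos": joint angles; "dq": joint speeds; "effort": joint torques, N m; "ee_pos": TCP position; "ee_rot": TCP orientation; "wrist_force": force on the tool from outside, world axes, zero at the start; "moment": the same for the moment, N m; "gripper_width": finger opening in m.
Only numpy, scipy, OpenCV 4.12 (cv2) and the standard library are available. Lean on these libraries where they do the work, as an engineer would, in place of code of your own. Each camera call takes 0.05 s, during which the arm holds its last target.

## Working session

There is one attempt and no reset: what is moved stays moved. The work goes in short steps, Python scripts to look and compute and a shell command to move; the robot and the scene stay as the last step left them, time stands still between calls to the robot, and variables do not carry over. Pictures are saved under pics/ and viewed, and the job is handed in when it is done.

```bash
mkdir -p pics
python3 - <<'E'
from cell import env, vision
import cv2, numpy as np
s=env.sense(); print(s)
for n in("scene","top"):
    im=vision.grab_frame(n); cv2.imwrite(f"pics/{n}0.png",im[:,:,::-1]); c=vision.calibration(n); print(n,np.round(c["K"],1).tolist(),np.round(c["pose"],4).tolist())
E
```

```text
{'clock': 0.0, 'qpos': array([-1.32109704e+00,  3.59483085e-01,  1.51142272e+00, -2.11415866e-05,
        1.27247813e+00, -1.15065960e-01]), 'dq': array([-0.00233674, -0.00133792,  0.00160809, -0.00213845, -0.00108672,
       -0.00055541]), 'effort': array([ 2.50991616e-03, -5.15362716e+01, -2.70727479e+01,  6.74001197e-02,
        3.49122717e-02, -1.48547842e-04]), 'ee_pos': array([ 0.21385561, -0.55979238,  0.18332639]), 'ee_rot': array([ 9.83413381e-01,  1.81376186e-01, -7.03242806e-05, -8.92933002e-04]), 'wrist_force': array([-0.5855052 ,  0.13859835,  0.31601052]), 'moment': array([-0.0272113 ,  0.06118956,  0.01485654]), 'gripper_width': 0.08777075461741775}
scene [[488.8, 0.0, 318.3], [0.0, 488.8, 247.6], [0.0, 0.0, 1.0]] [[0.0427, 0.77, -0.6366, 1.1124], [0.999, -0.0248, 0.037, 0.0362], [0.0127, -0.6376, -0.7703, 0.7722], [0.0, 0.0, 0.0, 1.0]]
top [[554.3, 0.0, 323.1], [0.0, 554.3, 244.2], [0.0, 0.0, 1.0]] [[-0.0287, -0.9891, 0.1441, 0.3958], [-0.9995, 0.0261, -0.0198, 0.0596], [0.0158, -0.1446, -0.9894, 1.2249], [0.0, 0.0, 0.0, 1.0]]
```

View pics/scene0.png

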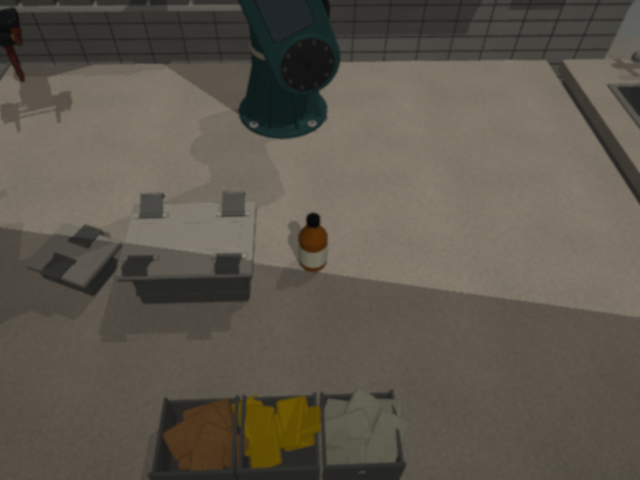

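View pics/top0.png

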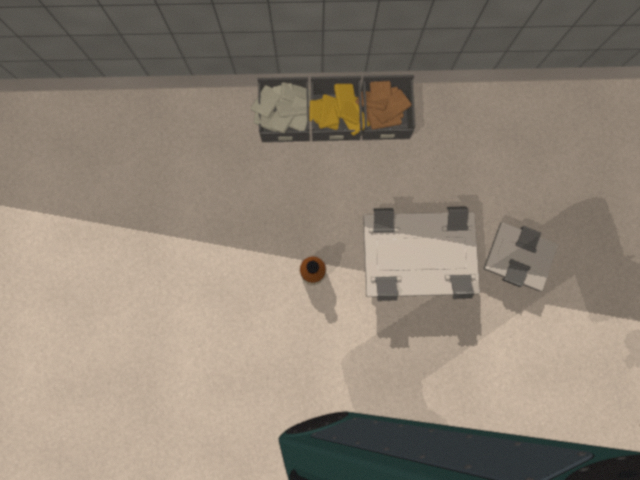

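```bash
python3 -c "
import cv2
i=cv2.imread('pics/top0.png');cv2.imwrite('pics/top0c.png',cv2.resize(i[130:330,260:460],None,fx=3,fy=3,interpolation=2))"
```

```text
(no output)
```

View pics/top0c.png

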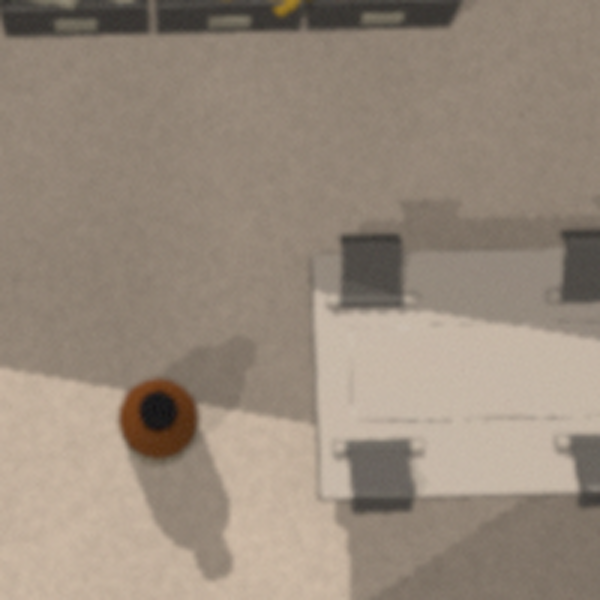

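The tub is at top-image pixels of about (365–478, 212–297). The bottle stands at (313,268) on its +y side and the small tub at (520,257) on its -y side. I'll enlarge the lid to read its corners.

```bash
python3 -c "
import cv2
i=cv2.imread('pics/top0.png');cv2.imwrite('pics/top0d.png',cv2.resize(i[190:310,350:490],None,fx=5,fy=5,interpolation=2))"
```

```text
(no output)
```

View pics/top0d.png

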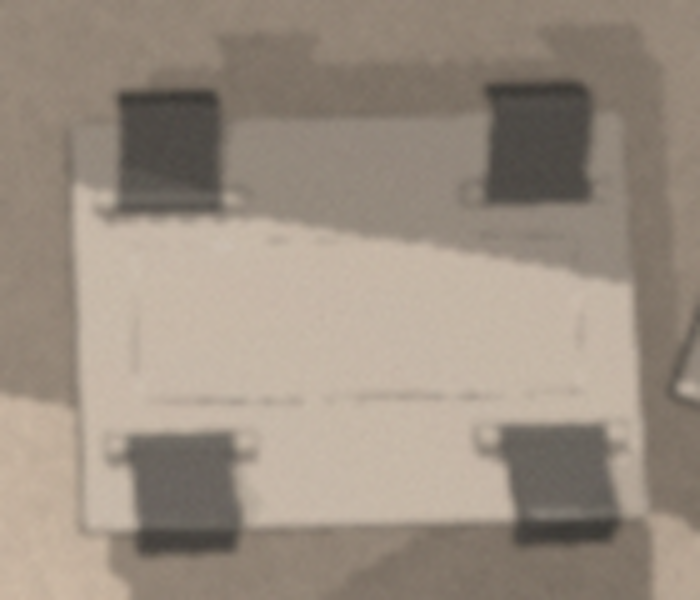

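Lid corners in the crop are FL (72,122), FR (622,112), NL (83,530) and NR (648,515). Next I fit the pose on the z=0.112 plane.

```bash
cat > h.py <<'E'
import numpy as np
from cell import env, vision
def ray(n,uv,z):
    c=vision.calibration(n);K=np.array(c["K"]);T=np.array(c["pose"])
    d=T[:3,:3]@np.linalg.inv(K)@np.r_[uv,1.];o=T[:3,3];return o+d*(z-o[2])/d[2]
def proj(n,P):
    c=vision.calibration(n);T=np.linalg.inv(np.array(c["pose"]));p=np.array(c["K"])@(T[:3,:3]@np.array(P)+T[:3,3]);return p[:2]/p[2]
E
python3 - <<'E'
from h import *
from scipy.spatial.transform import Rotation as R
C=np.array([[72,122],[622,112],[83,530],[648,515]])/5+[350-.4,190-.4]
H=np.array([[170,205],[535,190],[182,447],[552,437]])/5+[350-.4,190-.4]
W=np.array([ray("top",c,.111) for c in C]); print(W.round(4))
WH=np.array([ray("top",c,.117) for c in H]); print(WH.round(4))
L=np.array([[84,114],[84,-114],[-84,114],[-84,-114]])/1e3
LH=np.array([[50,75],[50,-75],[-50,75],[-50,-75]])/1e3
for A,B in((L,W),(LH,WH)):
    B=B[:,:2];m=B.mean(0);M=(B-m).T@A; th=np.arctan2(M[1,0]-M[0,1],M[0,0]+M[1,1])
    r=np.array([[np.cos(th),-np.sin(th)],[np.sin(th),np.cos(th)]])
    print(m,th,np.degrees(th),((A@r.T+m)-B).round(4).tolist())
    for n,x in(("FL",(80,75)),("FR",(80,-75)),("NL",(-80,75)),("NR",(-80,-75))): print(n,(r@np.array(x)/1e3+m).round(4))
print(ray("top",(313,267),.13),ray("top",(490,265),.076),ray("top",(503,222),.076))
s=env.sense();print(R.from_quat(s["ee_rot"]).as_matrix().round(3))
E
```

```text
[[ 0.6183 -0.0483  0.111 ]
 [ 0.6167 -0.2751  0.111 ]
 [ 0.4515 -0.0462  0.111 ]
 [ 0.4511 -0.2743  0.111 ]]
[[ 0.5817 -0.0863  0.117 ]
 [ 0.5841 -0.2355  0.117 ]
 [ 0.4832 -0.0867  0.117 ]
 [ 0.4832 -0.2359  0.117 ]]
[ 0.53438763 -0.16098109] -0.005822140076333843 -0.33358405410790415 [[0.0008, 0.0009], [0.001, -0.0004], [-0.0004, -0.0003], [-0.0014, -0.0002]]
FL [ 0.6148 -0.0864]
FR [ 0.6139 -0.2364]
NL [ 0.4548 -0.0855]
NR [ 0.454  -0.2355]
[ 0.53304477 -0.16108644] 0.006605762875424277 0.37848233322601404 [[0.0008, 0.0005], [-0.0005, -0.0003], [-0.0007, 0.0003], [0.0004, -0.0005]]
FL [ 0.6125 -0.0856]
FR [ 0.6135 -0.2356]
NL [ 0.4526 -0.0866]
NR [ 0.4535 -0.2366]
[0.51000095 0.05902236 0.13      ] [ 0.509818   -0.31152987  0.076     ] [ 0.60049085 -0.34583193  0.076     ]
[[ 0.934  0.357 -0.   ]
 [ 0.357 -0.934  0.002]
 [ 0.    -0.002 -1.   ]]
```

Both fits agree: centre (0.534, -0.161), yaw about 0. I'll close the fingers and go above near-right, at about (0.4535, -0.236).

```bash
python3 -m crank '[[-1,0.03,0.04,0.0,0,0,-10],[-1,0.06,0.08,0,0,0,-20.9],[-1,0.09,0.12,0,0,0,-20.9],[-1,0.12,0.16,0,0,0,-20.9],[-1,0.15,0.2,0,0,0,-20.9],[-1,0.18,0.24,0,0,0,-20.9],[-1,0.21,0.285,0,0,0,-20.9],[-1,0.24,0.324,-0.01,0,0,-20.9],[-1,0.24,0.324,-0.02,0,0,-20.9],[-1,0.24,0.324,-0.02,0,0,-20.9]]'
python3 - <<'E'
from h import *
import cv2
im=vision.grab_frame("scene");cv2.imwrite("pics/s1.png",cv2.resize(im[130:330,50:350,::-1],None,fx=2.6,fy=2.6))
E
```

```text
clock: 1.35
ee_pos: [0.453, -0.2361, 0.1631]
ee_rot: [1.0, 0.0, -0.001, -0.001]
wrist_force: [-1.4, 0.8, -0.5]
gripper_width: 0.0009
```

View pics/s1.png

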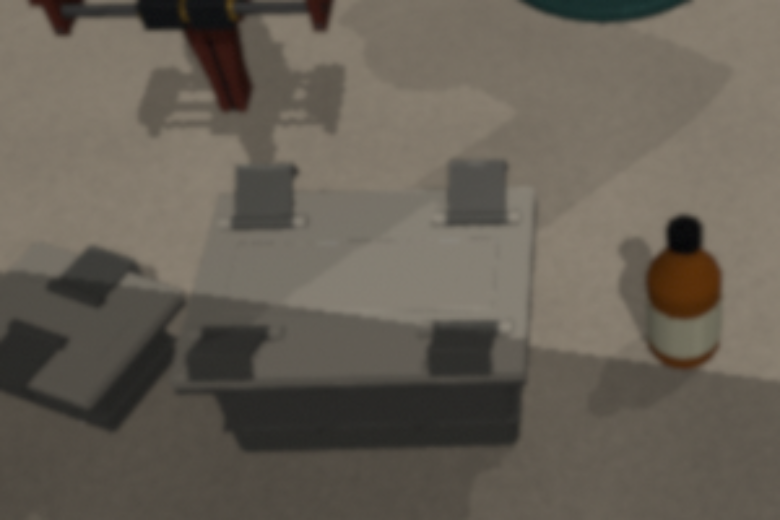

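The closed fingertips appear at crop (235,105), further from the clip (265,165) than I expected. I'll check this by projection.

Run:
```python
from h import *
import cv2
s=env.sense();print(s["ee_pos"],s["clock"])
for P in [s["ee_pos"],(.4535,-.236,.139),(.4535,-.236,.1175)]:
    print((proj("scene",P)-[50,130])*2.6, proj("top",P))
im=vision.grab_frame("top");cv2.imwrite("pics/t1.png",im[:,:,::-1])
im=vision.grab_frame("scene");cv2.imwrite("pics/s2.png",im[:,:,::-1])
```

```text
[ 0.45314237 -0.2368936   0.16362838] 1.4
[250.99434378 142.468254  ] [467.82959584 290.50032327]
[261.18611321 168.48768596] [463.92644814 291.10656087]
[268.71783271 190.04171939] [461.05689861 291.75931174]
```

View pics/t1.png

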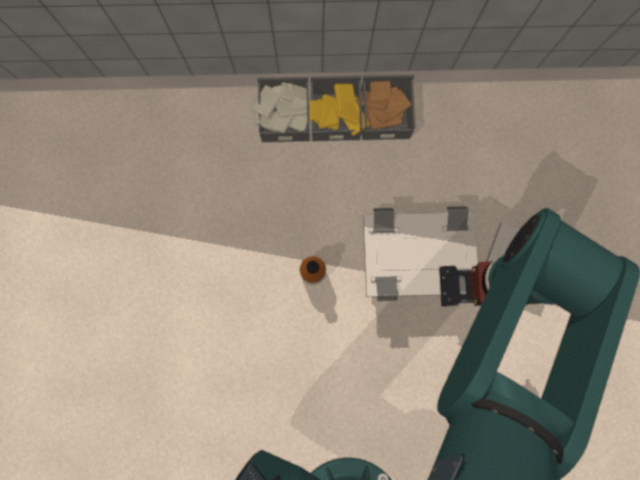

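View pics/s2.png

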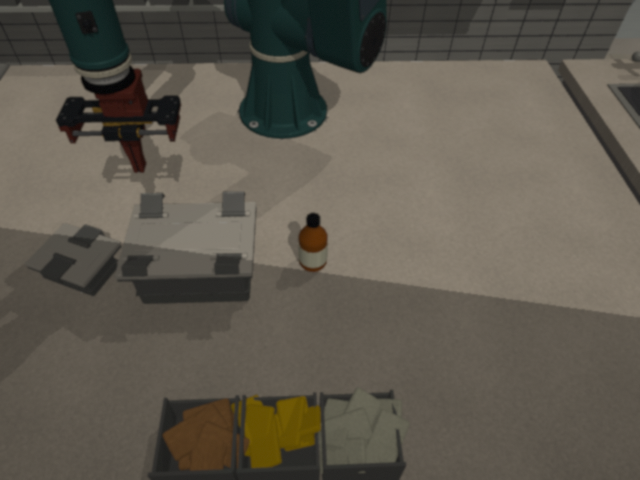

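The fingertips show at scene (138,171), but the projection says (146,185). I'll check the discrepancy with an enlargement and the wrist camera.

Run:
```python
from h import *
import cv2
s=env.sense();x,y,z=s["ee_pos"]
im=vision.grab_frame("scene");
for k in (0,.02,.04,.06,.1):
    p=proj("scene",(x,y,z+k));print(k,p,proj("top",(x,y,z+k)))
c=im[60:260,40:280,::-1];c=cv2.resize(c,None,fx=3,fy=3,interpolation=2)
for k in (0,.02,.04,.06,.1):
    p=(proj("scene",(x,y,z+k))-[40,60])*3+1; cv2.circle(c,tuple(int(v) for v in p),3,(0,255,0),1)
cv2.imwrite("pics/s3.png",c)
im=vision.grab_frame("wrist");cv2.imwrite("pics/w3.png",im[:,:,::-1])
for n,P in dict(tcp=(x,y,z),NRtip=(.45,-.236,.139),NRh=(.484,-.236,.117),c1=(.4511,-.2743,.112),c2=(.4515,-.0462,.112),c3=(.617,-.275,.112)).items(): print(n,proj("wrist",P))
```

```text
0 [145.99598041 184.68247932] [468.2868173  290.27941819]
0.02 [143.06066536 176.32952066] [471.20765699 289.61812286]
0.04 [140.0185559  167.67265958] [474.24137476 288.93127126]
0.06 [136.86371584 158.69500364] [477.39464293 288.21735275]
0.1 [130.18981483 139.70323674] [484.08925699 286.70165264]
tcp [320.03744841 266.17914986]
NRtip [317.2263162  257.17180487]
NRh [317.24471889 194.24156591]
c1 [375.5577049  242.34428248]
c2 [ 29.23491681 242.24727496]
c3 [387.7131144  -47.58476191]
```

View pics/s3.png

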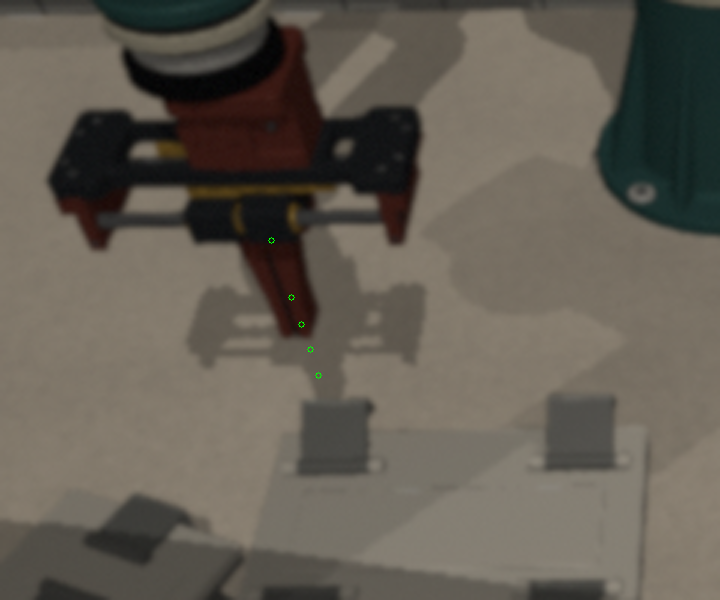

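View pics/w3.png

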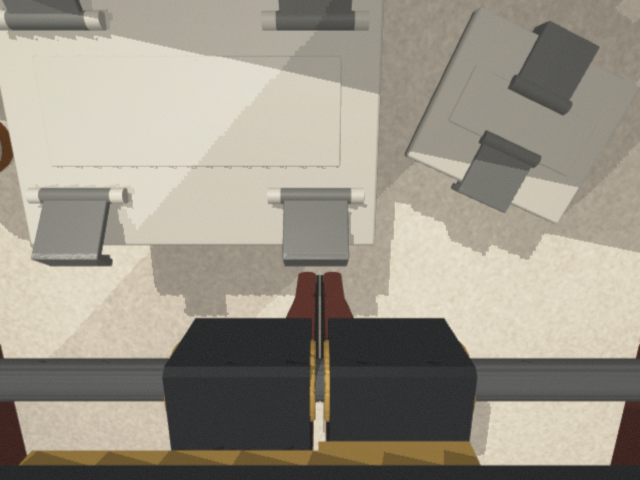

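Wrist projections of the tub corners and hinge match the picture (NR hinge at (317,195), NR corner at (375,243)), so the position in x and y is good. The visible finger ends seem about 25 mm higher than the TCP. I'll descend in steps and use the force to find contact.

```bash
python3 -m crank '[[-1,0,0,-0.01,0,0,0],[-1,0,0,-0.02,0,0,0],[-1,0,0,-0.03,0,0,0],[-1,0,0,-0.035,0,0,0]]'
python3 - <<'E'
from h import *
import cv2
im=vision.grab_frame("scene");cv2.imwrite("pics/s4.png",cv2.resize(im[60:260,40:280,::-1],None,fx=3,fy=3))
im=vision.grab_frame("wrist");cv2.imwrite("pics/w4.png",im[:,:,::-1]); s=env.sense();print(s["ee_pos"],s["wrist_force"],s["moment"])
E
```

```text
clock: 2.1
ee_pos: [0.4535, -0.2361, 0.128]
ee_rot: [1.0, 0.0, -0.001, -0.001]
wrist_force: [-0.7, -0.3, -0.2]
gripper_width: 0.0006
[ 0.45357449 -0.23612252  0.12830722] [ 0.07803767  0.62890877 -0.34128916] [0.02337709 0.04675822 0.00010176]
```

View pics/s4.png

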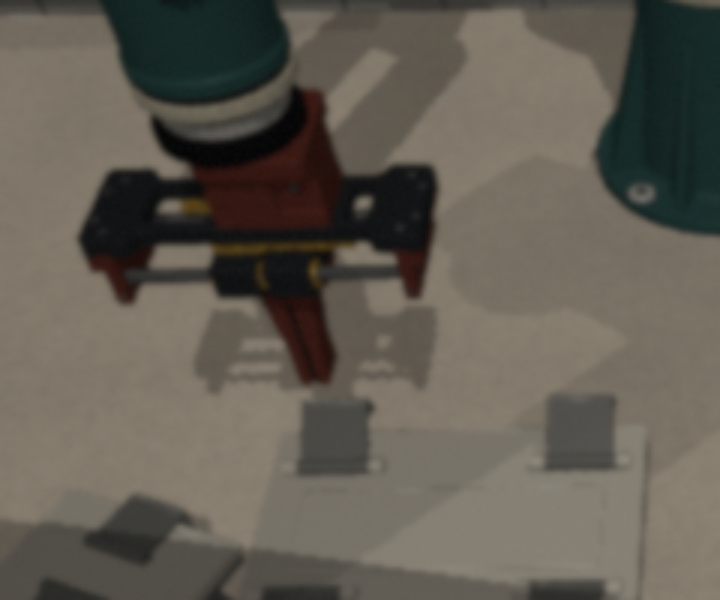

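View pics/w4.png

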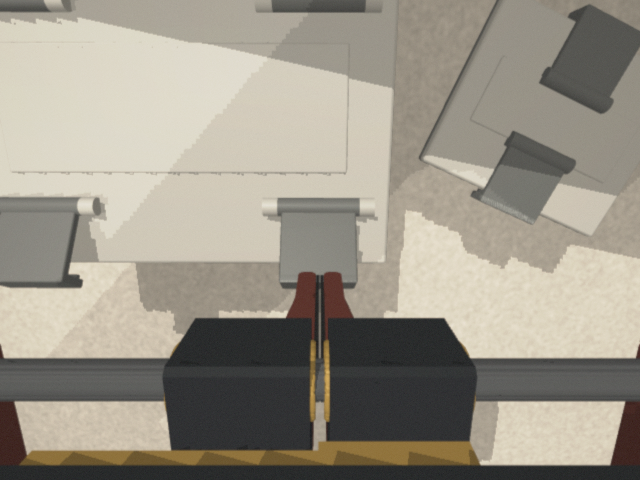

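There is no contact yet at 0.128. I'll triangulate the visible fingertip from the scene and wrist views.

Run:
```python
from h import *
print(env.sense()["ee_pos"])
def line(n,uv):
    a=ray(n,uv,.3);b=ray(n,uv,.1);return a,(b-a)/np.linalg.norm(b-a)
for zz in(.12,.128,.14,.15,.16,.17): print(zz,ray("scene",(145.7,186.7),zz).round(4),ray("wrist",(320,272),zz).round(4))
for k in (0,.01,.02,.03): print(proj("wrist",(.4635,-.236,.128+k)),proj("wrist",(.4435,-.236,.128+k)))
```

```text
[ 0.45357449 -0.23612252  0.12830722]
0.12 [ 0.4112 -0.2571  0.12  ] [ 0.447  -0.2361  0.12  ]
0.128 [ 0.4198 -0.2535  0.128 ] [ 0.45   -0.2361  0.128 ]
0.14 [ 0.4327 -0.2481  0.14  ] [ 0.4546 -0.2361  0.14  ]
0.15 [ 0.4434 -0.2436  0.15  ] [ 0.4584 -0.2361  0.15  ]
0.16 [ 0.4542 -0.2391  0.16  ] [ 0.4622 -0.236   0.16  ]
0.17 [ 0.4649 -0.2346  0.17  ] [ 0.4661 -0.236   0.17  ]
[319.89033015 247.88964968] [319.85866998 283.37123235]
[319.89496972 253.89041895] [319.86170406 290.87988634]
[319.90007869 260.49830007] [319.86503672 299.12747186]
[319.90573208 267.81033651] [319.86871432 308.228712  ]
```

Both views put the real finger ends at z≈0.16, about 33 mm above the reported TCP. That fits with no contact so far. I'll keep descending until the force shows contact.

```bash
python3 -m crank '[[-1,0,0,-0.008,0,0,0],[-1,0,0,-0.014,0,0,0],[-1,0,0,-0.02,0,0,0]]';python3 -m crank '[[-1,0,0,-0.005,0,0,0],[-1,0,0,-0.010,0,0,0]]'
python3 - <<'E'
from h import *
import cv2
im=vision.grab_frame("wrist");a=cv2.resize(im[140:340,200:440,::-1],None,fx=1.6,fy=1.6)
im=vision.grab_frame("scene");b=cv2.resize(im[100:225,60:210,::-1],(384,320))
cv2.imwrite("pics/c5.png",np.hstack([a,b])); s=env.sense();print(s["ee_pos"],s["wrist_force"],s["moment"])
E
```

```text
clock: 2.58
ee_pos: [0.454, -0.2365, 0.1087]
ee_rot: [1.0, 0.0, 0.0, -0.0]
wrist_force: [0.4, 0.0, -0.2]
gripper_width: 0.0005
clock: 2.82
ee_pos: [0.4536, -0.2364, 0.0988]
ee_rot: [1.0, 0.0, -0.0, -0.0]
wrist_force: [-1.4, 0.2, 2.9]
gripper_width: 0.0001
[ 0.45357905 -0.23633546  0.09860465] [ 0.46430062 -0.43286014 -0.60337676] [ 0.09848406  0.01111196 -0.00209272]
```

View pics/c5.png

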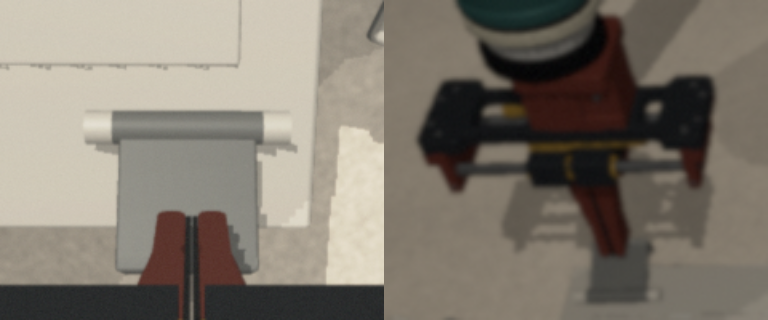

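First contact came at a TCP height of about 0.099, with 2.9 N. The fingers cover the outer half of the clip. I'll keep pressing towards the stop.

```bash
python3 -m crank '[[-1,0,0,-0.006,0,0,0],[-1,0,0,-0.012,0,0,0]]';python3 -m crank '[[-1,0,0,-0.003,0,0,0]]';python3 -m crank '[[-1,0,0,-0.003,0,0,0]]'
python3 - <<'E'
from h import *
import cv2
im=vision.grab_frame("wrist");a=cv2.resize(im[140:340,200:440,::-1],None,fx=1.6,fy=1.6)
im=vision.grab_frame("scene");b=cv2.resize(im[100:225,60:210,::-1],(384,320))
cv2.imwrite("pics/c6.png",np.hstack([a,b])); s=env.sense();print(s["ee_pos"],s["wrist_force"],s["moment"])
E
```

```text
clock: 3.18
ee_pos: [0.4541, -0.2366, 0.0869]
ee_rot: [1.0, -0.0, 0.0, 0.0]
wrist_force: [-1.6, 0.9, 1.7]
gripper_width: 0.0003
clock: 3.3
ee_pos: [0.454, -0.2364, 0.0837]
ee_rot: [1.0, -0.0, -0.0, -0.0]
wrist_force: [-1.4, -0.0, 1.3]
gripper_width: 0.0006
clock: 3.42
ee_pos: [0.454, -0.2365, 0.0809]
ee_rot: [1.0, -0.0, -0.0, -0.0]
wrist_force: [-0.7, -0.8, 1.7]
gripper_width: 0.0003
[ 0.4540587  -0.23641572  0.08079205] [ 0.19708047 -0.28836124  0.02848924] [ 0.01376863  0.01693051 -0.02039649]
```

View pics/c6.png

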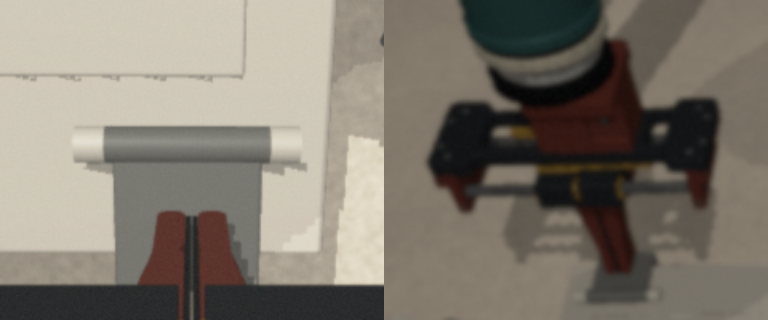

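The clip is moving down. I'll go on to the firm stop in small steps.

```bash
for i in 1 2; do python3 -m crank '[[-1,0,0,-0.002,0,0,0]]'|sed -n '2p;4p';done; python3 -m crank '[[-1,0,0,-0.002,0,0,0]]'|sed -n '2p;4p'
```

```text
ee_pos: [0.4542, -0.2365, 0.0792]
wrist_force: [-0.4, -0.5, 7.5]
ee_pos: [0.4543, -0.2366, 0.0786]
wrist_force: [-6.9, 4.5, 30.0]
ee_pos: [0.4543, -0.2367, 0.0782]
wrist_force: [-10.4, 6.7, 46.9]
```

The firm stop is at TCP 0.079, reaching 47 N. I'll lift and move crosswise to far-left, by (+0.159, +0.151).

```bash
python3 -m crank '[[-1,0,0,0.025,0,0,0],[-1,0,0,0.055,0,0,0],[-1,0.035,0.033,0.055,0,0,0],[-1,0.07,0.066,0.055,0,0,0],[-1,0.105,0.1,0.055,0,0,0],[-1,0.14,0.133,0.055,0,0,0],[-1,0.159,0.151,0.055,0,0,0],[-1,0.159,0.151,0.055,0,0,0]]'
python3 - <<'E'
from h import *
import cv2
im=vision.grab_frame("wrist");a=cv2.resize(im[:,:,::-1],(400,300))
im=vision.grab_frame("scene");b=cv2.resize(im[100:325,40:340,::-1],(400,300))
cv2.imwrite("pics/c7.png",np.hstack([a,b])); s=env.sense();print(s["ee_pos"],s["wrist_force"])
E
```

```text
clock: 4.9
ee_pos: [0.6138, -0.0846, 0.1298]
ee_rot: [1.0, 0.001, 0.0, 0.0]
wrist_force: [-0.9, -0.0, -0.8]
gripper_width: 0.0004
[ 0.61201985 -0.08606001  0.12977824] [-0.41677697 -0.27792202  0.53052411]
```

View pics/c7.png

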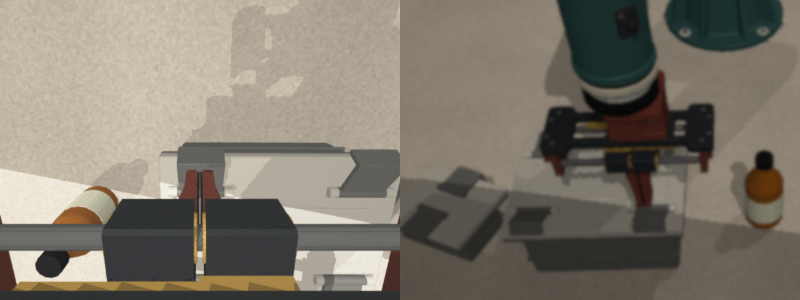

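Far-left lies under the fingertips, with its outer edge ahead of them, and the bottle is clear. I'll press down.

```bash
python3 -m crank '[[-1,0,0,-0.015,0,0,0],[-1,0,0,-0.025,0,0,0],[-1,0,0,-0.033,0,0,0]]'|sed -n '2p;4p'; python3 -m crank '[[-1,0,0,-0.006,0,0,0],[-1,0,0,-0.012,0,0,0],[-1,0,0,-0.016,0,0,0]]'|sed -n '2p;4p';python3 -m crank '[[-1,0,0,-0.003,0,0,0]]'|sed -n '2p;4p'
```

```text
ee_pos: [0.6128, -0.0861, 0.0962]
wrist_force: [2.5, -0.4, 2.3]
ee_pos: [0.6129, -0.0854, 0.0808]
wrist_force: [1.7, 0.7, 1.4]
ee_pos: [0.613, -0.0855, 0.0788]
wrist_force: [-6.3, 1.1, 22.7]
```

The stop was reached at the same height, with 23 N. I'll lift, move over far-right and look.

```bash
python3 -m crank '[[-1,0,0,0.025,0,0,0],[-1,0,0,0.055,0,0,0],[-1,0,-0.04,0.055,0,0,0],[-1,0,-0.08,0.055,0,0,0],[-1,0,-0.12,0.055,0,0,0],[-1,0,-0.15,0.055,0,0,0],[-1,0,-0.15,0.055,0,0,0]]'
python3 - <<'E'
from h import *
import cv2
im=vision.grab_frame("wrist");a=cv2.resize(im[:,:,::-1],(400,300))
im=vision.grab_frame("top");b=cv2.resize(im[170:320,320:520,::-1],(400,300))
cv2.imwrite("pics/c8.png",np.hstack([a,b])); s=env.sense();print(s["ee_pos"],s["wrist_force"])
im=vision.grab_frame("scene");b=cv2.resize(im[140:320,40:280,::-1],(800,600));cv2.imwrite("pics/s8.png",b)
E
```

```text
clock: 6.75
ee_pos: [0.6124, -0.2373, 0.1326]
ee_rot: [1.0, -0.001, -0.0, -0.0]
wrist_force: [0.5, -0.1, 0.4]
gripper_width: 0.0003
[ 0.61234916 -0.23478958  0.13262959] [-0.22312038 -0.37607848 -0.90934937]
```

View pics/c8.png

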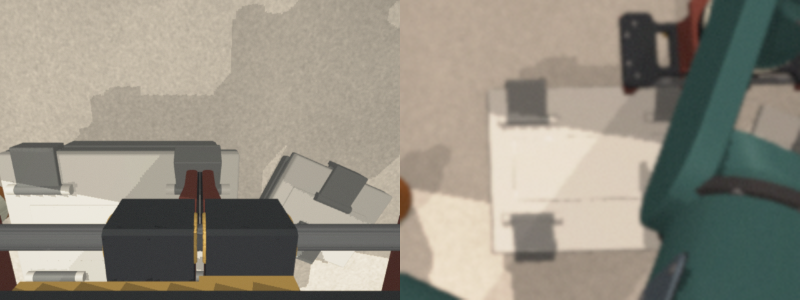

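View pics/s8.png

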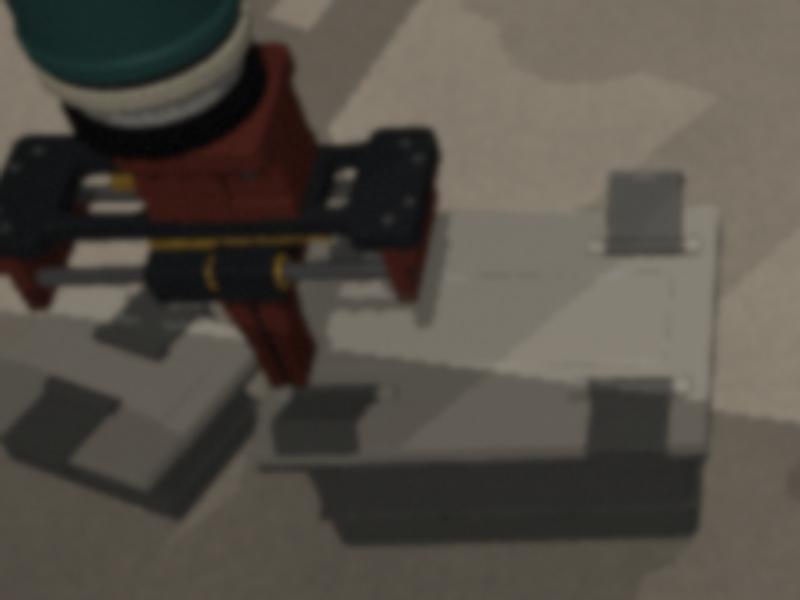

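Far-left now lies flat, and near-left and far-right are still raised. The small tub hasn't moved. Now far-right.

```bash
python3 -m crank '[[-1,0,0,-0.015,0,0,0],[-1,0,0,-0.027,0,0,0],[-1,0,0,-0.035,0,0,0]]'|sed -n '2p;4p'; python3 -m crank '[[-1,0,0,-0.006,0,0,0],[-1,0,0,-0.012,0,0,0],[-1,0,0,-0.017,0,0,0]]'|sed -n '2p;4p';python3 -m crank '[[-1,0,0,-0.003,0,0,0]]'|sed -n '2p;4p'
```

```text
ee_pos: [0.613, -0.2346, 0.0969]
wrist_force: [3.1, 0.6, 3.3]
ee_pos: [0.6131, -0.2357, 0.0809]
wrist_force: [0.4, -0.2, 0.1]
ee_pos: [0.6131, -0.2357, 0.0789]
wrist_force: [-4.0, 2.3, 20.0]
```

Stop reached. Now near-left at about (0.4535, -0.0855).

```bash
python3 -m crank '[[-1,0,0,0.025,0,0,0],[-1,0,0,0.055,0,0,0],[-1,-0.035,0.033,0.055,0,0,0],[-1,-0.07,0.066,0.055,0,0,0],[-1,-0.105,0.1,0.055,0,0,0],[-1,-0.14,0.133,0.055,0,0,0],[-1,-0.1595,0.15,0.055,0,0,0],[-1,-0.1595,0.15,0.055,0,0,0]]'
python3 - <<'E'
from h import *
import cv2
im=vision.grab_frame("wrist");a=cv2.resize(im[:,:,::-1],(400,300))
im=vision.grab_frame("scene");b=cv2.resize(im[140:320,40:280,::-1],(400,300))
cv2.imwrite("pics/c9.png",np.hstack([a,b])); s=env.sense();print(s["ee_pos"],s["wrist_force"])
E
```

```text
clock: 8.78
ee_pos: [0.4513, -0.0844, 0.1329]
ee_rot: [1.0, 0.001, -0.001, -0.0]
wrist_force: [0.3, 0.3, -0.2]
gripper_width: 0.0006
[ 0.45441081 -0.08610929  0.13340152] [ 0.40108132  0.51282756 -0.19273052]
```

View pics/c9.png

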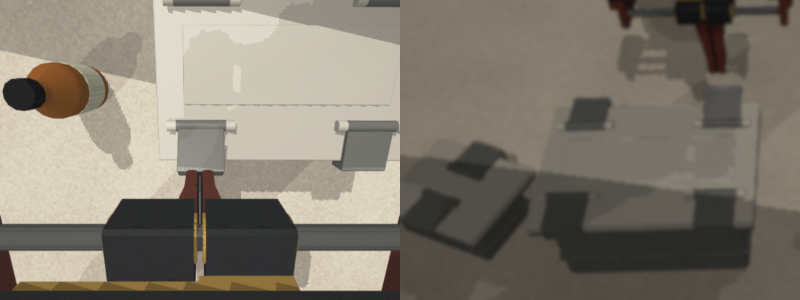

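The fingers are over near-left. I'll press.

```bash
python3 -m crank '[[-1,0,0,-0.015,0,0,0],[-1,0,0,-0.027,0,0,0],[-1,0,0,-0.035,0,0,0]]'|sed -n '2p;4p'; python3 -m crank '[[-1,0,0,-0.006,0,0,0],[-1,0,0,-0.012,0,0,0],[-1,0,0,-0.017,0,0,0]]'|sed -n '2p;4p';python3 -m crank '[[-1,0,0,-0.004,0,0,0]]'|sed -n '2p;4p'
python3 -m crank '[[-1,0,0,0.03,0,0,0],[-1,0,0,0.08,0,0,0],[-1,-0.02,-0.05,0.12,0,0,0],[-1,-0.03,-0.11,0.14,0,0,0],[-1,-0.05,-0.17,0.14,0,0,0],[-1,-0.08,-0.23,0.14,0,0,0],[-1,-0.12,-0.29,0.14,0,0,0],[-1,-0.16,-0.35,0.14,0,0,0],[-1,-0.18,-0.40,0.14,0,0,0],[-1,-0.2,-0.45,0.14,0,0,0],[-1,-0.2,-0.45,0.14,0,0,0]]'
python3 - <<'E'
from h import *
import cv2
im=vision.grab_frame("top");b=cv2.resize(im[180:330,320:520,::-1],(800,600),interpolation=2);cv2.imwrite("pics/t10.png",b)
im=vision.grab_frame("scene");b=cv2.resize(im[150:330,40:280,::-1],(800,600),interpolation=2);cv2.imwrite("pics/s10.png",b)
im=vision.grab_frame("top");cv2.imwrite("pics/t10f.png",im[:,:,::-1])
E
```

```text
ee_pos: [0.4533, -0.086, 0.0972]
wrist_force: [-2.8, 0.5, 2.6]
ee_pos: [0.4538, -0.0856, 0.0809]
wrist_force: [-0.2, -1.0, 1.2]
ee_pos: [0.4538, -0.0856, 0.0782]
wrist_force: [-12.2, 2.0, 46.9]
clock: 11.12
ee_pos: [0.2519, -0.5393, 0.2168]
ee_rot: [1.0, -0.002, 0.0, 0.001]
wrist_force: [-0.4, -0.1, 0.3]
gripper_width: 0.0004
```

View pics/t10.png

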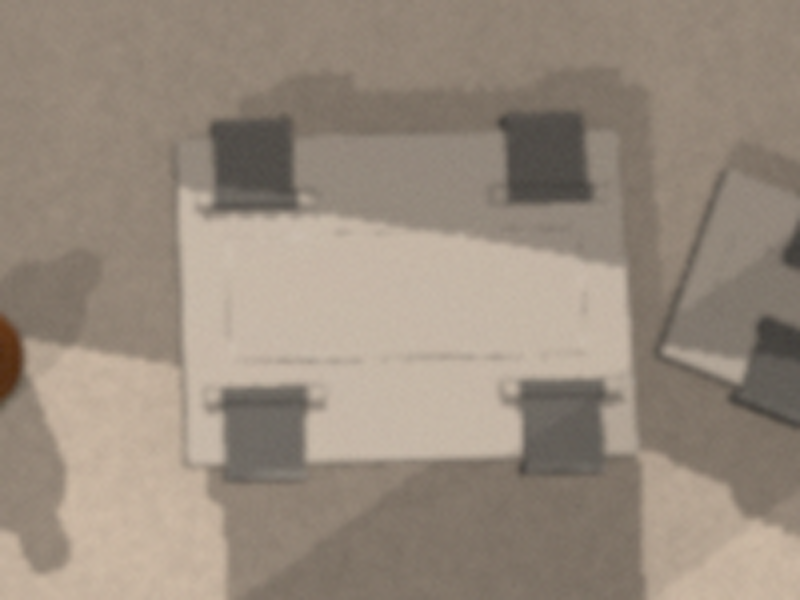

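View pics/s10.png

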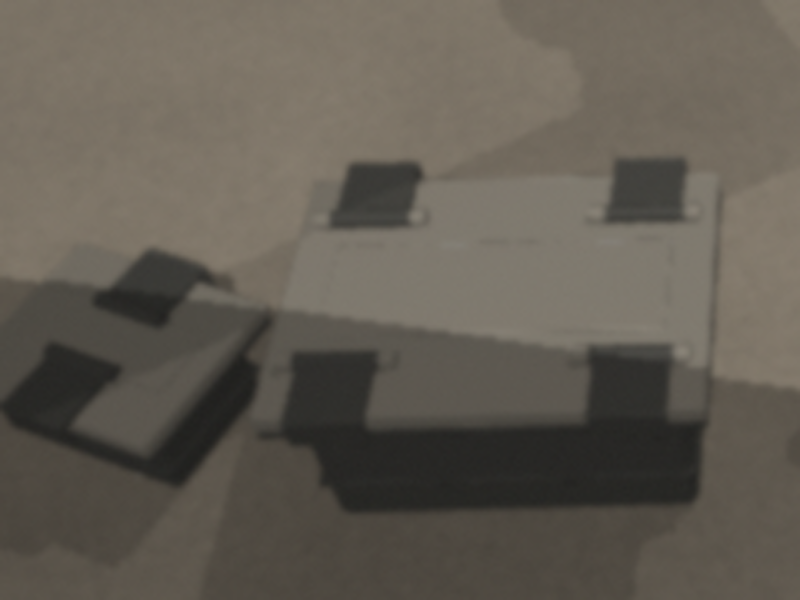

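All four clips look flat and alike, ending just past the lid edges, and the bystanders haven't moved. One numeric check of the tips before handing in.

Run:
```python
from h import *
for n,x,y in(("FL",.6255,-.0856),("FR",.6255,-.236),("NL",.4415,-.086),("NR",.4415,-.236)):
    s=1 if x>.5 else -1
    hx=x-s*.042
    print(n,[((proj("top",(hx+s*.042*np.cos(a),y,.1165+.042*np.sin(a)))-[320,180])*4).round(0).tolist() for a in(0,.17,.5)],[((proj("scene",(hx+s*.042*np.cos(a),y,.1165+.042*np.sin(a)))-[40,150])*3.333).round(0).tolist() for a in(0,.17,.5)])
```

```text
FL [[249.0, 118.0], [251.0, 116.0], [255.0, 120.0]] [[625.0, 418.0], [623.0, 409.0], [620.0, 385.0]]
FR [[542.0, 111.0], [546.0, 109.0], [553.0, 112.0]] [[318.0, 426.0], [315.0, 417.0], [309.0, 393.0]]
NL [[266.0, 480.0], [268.0, 478.0], [271.0, 467.0]] [[648.0, 158.0], [647.0, 149.0], [643.0, 138.0]]
NR [[565.0, 471.0], [569.0, 469.0], [575.0, 459.0]] [[382.0, 163.0], [379.0, 155.0], [371.0, 144.0]]
```

The observed tips match angle 0: in the scene view NL is at row 158, NR 163, FL about 420 and FR about 428.

```bash
python3 -c "
from cell import env
print(env.sense()['wrist_force']);print(env.sign_off())"
```

```text
[-1.18904742 -0.03664472  0.21377349]
the job is handed in; nothing more can be done
None
```

All four clips on the big tub are pressed down to their stops, and I handed the job in at about 11.3 s. The sign-off gives no verdict, so this rests on my own checks.

- **Order:** near-right first, then far-left diagonally opposite, then far-right and near-left. I used closed fingertips throughout.
- **Stops:** each clip met its firm stop at the same reported height, TCP z ≈ 0.078–0.079 m, with 20–47 N on the wrist.
- **Final pictures:** the four clip tips line up with the positions calculated for an angle of 0, to within a few pixels. The small tub and bottle looked unmoved, and the arm was well clear with about 1 N or less on the wrist.
- **Check after the second clip:** the pictures showed far-left flat, with near-left and far-right still raised. Near-right was hidden by the arm then, so I relied on its stop force. Later pictures showed it flat.
- **Disagreement:** the real fingertips were about 35–38 mm higher than the reported TCP, seen in two camera views and confirmed by where they touched. I therefore set the pressing depth by contact force, not by the stated tool length.

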